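# Peel the top clay tray off its sticky stack

## Task

The little trays on the clay bench are stuck in their stack. Lift the small white jar out of the top tray and stand it upright on the white board, then take the top tray by its upright ear and peel it off: raise the ear's corner about 3 cm first while the opposite corner still sits in the tray below, leaving the lower trays standing where they are on the bench. Finish while still holding the tray level by its ear, well clear (a good hand's breadth or more) above the middle of the board, resting on nothing, and do not knock over or push about the other things on the bench.

Things in the scene. Friction and masses are not known exactly. Their poses are not given: they have to be found in the camera images.
- tray: Top tray: light grey metal, 80 g, flared, cut corners, about 125 x 105 mm at the rim, floor 100 x 80 mm, one upright ear above the (+x, +y) corner. Origin under the centre of its feet; x along the long side, y the short, z up. Feet 7 mm tall at (+-33, +-24) mm; floor's top at z = 10 mm, rim top at 26 mm, walls 2.5 mm. Starts nested in the lower trays, its four tacky feet on the floor below.
- tray_ear (a point): Gripping point of the ear, at (56, 46, 46) mm in the tray's frame. The ear is an upright plate 10 mm thick, 28 mm long, 34 mm tall; its length runs outwards at 45 degrees between the tray's +x and +y, its broad faces look along the (-x, +y) and (+x, -y) diagonals. Its top edge is 12 mm above the point, the rim 20 mm below. Axes as the tray's.
- tray_far (a point): Underside of the foot opposite the ear, (-33, -24, 0) mm in the tray's frame, axes as the tray's. Each of the 4 feet clings with 1.5 to 2.5 N until raised 4 mm. A square pull takes about 8 N and drags the stack up with it at first; tilting the tray up by the ear about this corner by 15 degrees or so frees the other feet one by one.
- lower: Rest of the stack: two more such trays without ears, joined to a dark steel foot plate 120 x 100 x 10 mm, together about 0.6 kg, loose on the bench. Origin at the centre of its underside, axes as the top tray's at the start; the top tray's feet stand 30 mm above this origin. The tray walls nest with about 3.5 mm of play.
- jar: Small white plastic jar, round, 44 mm in diameter, 52 mm tall in all, its white cap the top 16 mm, 40 mm in diameter on a slightly narrower neck, about 80 g, standing upright on the floor of the top tray, near its middle, at the start. Origin at the centre of its underside, z up its axis.
- board: White laminate work board lying fixed on the bench, 200 x 200 mm, 8 mm thick. Origin at the centre of its underside; x and y along its sides, z up.
- blank: Bystander: steel ring blank 28 mm across, 8 mm tall, lying on the board near its (+x, +y) corner, at about (72, 72) mm from the board's centre. Origin at the centre of its underside.
- beaker: Bystander: clear glass beaker, 68 mm across the rim, 75 mm tall, on the bench. Origin at the centre of its underside.
- tape: Bystander: roll of paper tape, 84 mm across, 24 mm tall, lying on the bench. Origin at the centre of its underside.
- cap: Bystander: white screw cap, 52 mm across, 12 mm tall, lying on the bench between stack and board. Origin at the centre of its underside.
- brush: Bystander: brush lying on the bench beyond the working area.
- block: Bystander: cork sanding block 90 x 55 x 30 mm on the bench beyond the working area. Origin at the centre of its underside.
Mind the look-alikes: they are no part of the job. Several things have the shape of the jar; the one meant has the colours described above.

How it is judged:
On the way, in this order (a step that is already met when the one before it is completed fails the run):
1. the jar stands upright on the board, let go (x of jar in the frame of board between -0.085 and 0.085 m and y of jar in the frame of board between -0.085 and 0.085 m and angle between jar's own z axis and vertical below 0.2 rad and contact force between jar and board above 0.1 N and linear speed of jar below 0.05 m/s and contact force between the fingers and jar below 0.05 N), for 0.2 s.
2. the ear's corner of the top tray is raised by 20 mm or more while the opposite corner is still within 8 mm of its seat in the tray below (z of tray_ear in the frame of lower above 0.096 m and z of tray_far in the frame of lower below 0.038 m and contact force between the fingers and tray above 0.3 N), for 0.05 s.
At the end, for the whole second after the job is handed in: Tray gripped by its ear, still, within 0.3 rad of level, underside 110 mm or more above the bench, centre within 70 mm of the board's along both its axes, carried by nothing else; jar upright, released, within 85 mm of the board's centre; lower trays flat, within 40 mm of their start (all of step 1 and contact force between the fingers and tray above 0.5 N and height (world z) of tray above 0.11 m and height (world z) of tray_far above 0.1 m and angle between tray's own z axis and vertical below 0.3 rad and linear speed of tray below 0.05 m/s and x of tray in the frame of board between -0.07 and 0.07 m and y of tray in the frame of board between -0.07 and 0.07 m and contact force between tray and lower below 0.02 N and contact force between tray and jar below 0.02 N and contact force between tray and board below 0.02 N and distance of lower from where it was at the start of the episode below 0.04 m and angle between lower's own z axis and vertical below 0.05 rad and height (world z) of lower below 0.005 m); the arm keeps its last pose, push and grip.
It fails at once if the lower trays are lifted off the bench or tipped (height (world z) of lower above 0.015 m or angle between lower's own z axis and vertical above 0.2 rad).
It fails at once if the jar is tipped over (angle between jar's own z axis and vertical above 0.8 rad).
It fails at once if a bystander is knocked over or pushed about (more than 40 mm) (distance of any of blank, beaker, tape, cap, brush, block from where it was at the start of the episode above 0.04 m or angle between beaker's own z axis and vertical above 0.6 rad).
It also fails if it takes over 61 s, if anything falls off the work surface, if the arm or the gripper's body presses on something with over 40 N, if the wrist force passes 120 N, or if a joint passes its speed limit or range.

## Robot

A 7-joint arm with a two-finger parallel gripper is mounted at the origin on the work surface. World frame = base frame: x ahead of the robot, y to its left, z up, the work surface at z = 0. Lengths are in m, angles in rad, forces in N, time in s.
With the tool pointing down it reaches from about 0.4 to 0.85 m from the base axis. Payload 10.4 kg.
Tool frame: the origin (TCP) lies on the centre line of the jaws, within the pads' length; the fingertips stand 22 mm ahead of it and the grasp point (between the pads) lies 3 mm ahead of it; z points along the fingers, y is the direction in which the jaws open and shut (so a half turn about z gives the same grasp; the last joint's range is limited). The gripper opens to 85 mm and grips with 20 to 120 N. Pads are 22 mm wide; open, the fingers measure 114 mm over their backs; the gripper's body (76 mm by 85 mm) begins 54 mm behind the grasp point. The pads swing forward as they close: fully open they stand 13 mm farther back than shut.
Start: joints at [-1.126, 0.332, -0.065, 1.46, 0.022, 1.35, -0.088], TCP at [0.282, 0.558, 0.253] pointing down, gripper open.
Joint ranges: [-2.6, 2.6], [-0.5, 2.12], [-1.47, 1.34], [0.16, 2.42], [-1.27, 4.41], [0.06, 2.06], [-2.6, 2.6]. Speed limits (rad/s): [2.22, 2.22, 2.79, 2.79, 3.14, 3.14, 3.14].

## Interface

Orientations are given as a unit quaternion [x, y, z, w].
In Python, from workcell import manip gives the robot as it stands. The module is installed in compiled form; this text tells all that it offers.
- The arm moves only by the shell command python3 -m crank 'ROWS' [FORCE]. ROWS is JSON, a list of rows, each a list of 3 entries, a list of its own where there are three numbers: the opening, from -1 (shut) to 1 (fully open), then the shift along the tool's x, y, z normalised to -1 to 1, where 1 is 80 mm, then the turn, a rotation vector about the tool's x, y, z normalised to -1 to 1, where 1 is pi/4 rad. In form: [[jaw, [tx, ty, tz], [ax, ay, az]], ...]. A call has exactly 5 rows; each row shifts and turns the commanded pose from where the row before left it, along the tool's axes as they then stand; what a row does not reach is not made up. A row lasts 1/10 s, in which the tool goes at most 50 mm and 8.59 degrees, less where a joint would pass 70% of its speed; a pose out of reach is approached as far as the arm can. A call with a number of a shift or a turn outside -1 to 1 is refused whole. A call with a gripper value outside its range is refused whole. The fingers move at their own pace and stop on an object; FORCE is the grip in N (left out, the last holds). Time passes only in rows, so rows that do not move let the fingers close, or fill a call up. It gives the time, the measured TCP pose, the force and the opening at its end, in the units of the state.
- manip.get_obs(): the state, without advancing time (a new reading comes with each control period).
- manip.camera(name): name is "scene" or "top"; returns the picture (420x560x3 uint8, blue, green, red); there is no depth.
- manip.camera_info(name): a dict with "K" (3x3 intrinsics, pixels), "camera_from_world" (4x4, takes a point from world to camera coordinates). Camera axes: x right, y down, z forward; pixel columns grow to the right and rows downward; lengths in m; the calibration is good to about 2 mm. A picture is of the moment at which its call begins. camera_info takes no time and is no camera call.
- manip.hand_in(): hands the job in, once; it reports no verdict.
The state is a dict: "clock": time; "joint_pos": joint angles; "joint_velocities": joint speeds; "tau": joint torques, N m; "position": TCP position; "ee_rot": TCP orientation; "ft_force": force on the tool from outside, world axes, zero at the start; "torque": the same for the moment, N m; "grip_width": opening from 0.0 (shut) to 1.0 (fully open).
Only numpy, scipy, OpenCV 4.12 (cv2) and the standard library are available. Lean on these libraries where they do the work, as an engineer would, in place of code of your own. Each camera call takes 0.05 s, during which the arm holds its last target.

## Working session

There is one attempt and no reset: what is moved stays moved. The work goes in short steps, Python scripts to look and compute and a shell command to move; the robot and the scene stay as the last step left them, time stands still between calls to the robot, and variables do not carry over. Pictures are saved under pics/ and viewed, and the job is handed in when it is done.

```bash
mkdir -p pics; python3 - <<'E'
from workcell import manip
import cv2,numpy as np
o=manip.get_obs();print({k:np.round(v,3).tolist() for k,v in o.items()})
for n in("scene","top"):
    cv2.imwrite(f"pics/{n}0.png",manip.camera(n));i=manip.camera_info(n);print(n,np.round(i["K"],1).tolist(),np.round(i["camera_from_world"],4).tolist())
E
```

```text
{'clock': 0.0, 'joint_pos': [-1.126, 0.333, -0.065, 1.461, 0.022, 1.35, -0.089], 'joint_velocities': [0.002, -0.001, -0.0, 0.001, 0.0, -0.002, -0.0], 'tau': [0.001, -62.544, 0.05, -39.16, 0.016, 0.01, 0.0], 'position': [0.282, 0.558, 0.253], 'ee_rot': [0.232, 0.973, -0.001, -0.0], 'ft_force': [0.11, -0.025, -0.473], 'torque': [-0.021, -0.02, -0.069], 'grip_width': 1.002}
scene [[518.1, 0.0, 271.7], [0.0, 518.1, 208.0], [0.0, 0.0, 1.0]] [[0.7755, 0.6312, 0.0131, -0.4678], [0.4089, -0.4863, -0.7722, -0.1573], [-0.4811, 0.6042, -0.6352, 1.4359], [0.0, 0.0, 0.0, 1.0]]
top [[389.5, 0.0, 283.8], [0.0, 389.5, 206.5], [0.0, 0.0, 1.0]] [[0.0158, -0.9994, -0.0312, 0.0457], [-0.984, -0.01, -0.1779, 0.5778], [0.1775, 0.0335, -0.9836, 0.8201], [0.0, 0.0, 0.0, 1.0]]
```

View pics/scene0.png

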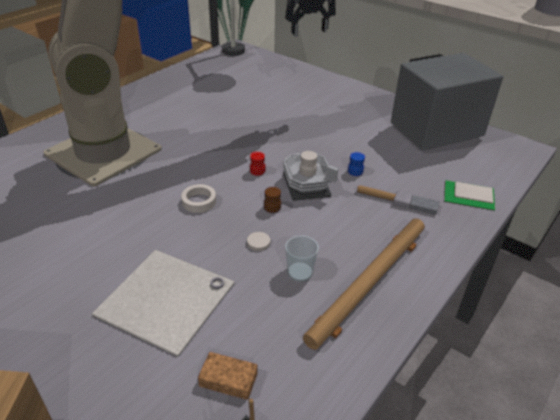

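View pics/top0.png

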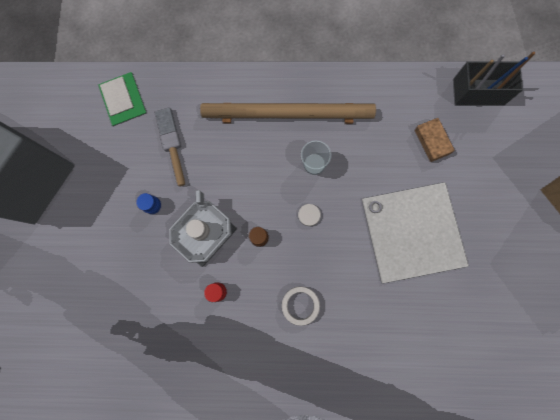

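The stack, with the white jar in it, is at about (201,232) in the top view, with the ear at (199,197). The board is at (414,232), with the blank near its corner at (375,207). I'll enlarge these areas next.

```bash
cat > h.py <<'E'
from workcell import manip
import cv2,numpy as np
I={n:manip.camera_info(n) for n in("scene","top")}
def ray(n,u,v):
    K=np.array(I[n]["K"]);T=np.array(I[n]["camera_from_world"]);R=T[:3,:3];t=T[:3,3]
    return -R.T@t, R.T@np.linalg.solve(K,[u,v,1])
def onz(n,u,v,z):
    c,d=ray(n,u,v);return c+d*(z-c[2])/d[2]
def proj(n,p):
    K=np.array(I[n]["K"]);T=np.array(I[n]["camera_from_world"])
    q=K@(T[:3,:3]@np.asarray(p,float)+T[:3,3]);return q[:2]/q[2]
def tri(pt,ps):
    A=[];b=[]
    for n,(u,v) in (("top",pt),("scene",ps)):
        c,d=ray(n,u,v);d=d/np.linalg.norm(d);P=np.eye(3)-np.outer(d,d);A.append(P);b.append(P@c)
    return np.linalg.lstsq(np.vstack(A),np.hstack(b),rcond=None)[0]
def obs():
    o=manip.get_obs();print({k:np.round(o[k],4).tolist() for k in("clock","position","ee_rot","ft_force","grip_width")},np.round(o["joint_pos"],2).tolist());return o
E
python3 - <<'E'
from h import *
t=cv2.imread("pics/top0.png");s=cv2.imread("pics/scene0.png")
a=cv2.resize(t[180:280,150:250],(600,600),interpolation=cv2.INTER_CUBIC)
cv2.imwrite("pics/c1.png",a)
cv2.imwrite("pics/c2.png",cv2.resize(s[140:210,270:350],(800,700)[:2] and (680,595),interpolation=cv2.INTER_CUBIC))
for n,u,v,z in [("top",414,232,.008),("top",201,232,.05),("top",375,207,.016),("top",310,215,.01),("top",258,236,.05),("top",300,306,.02),("top",316,156,.05),("top",214,293,.05),("top",148,203,.05)]:print(u,v,onz(n,u,v,z).round(3))
# board corners
m=cv2.inRange(cv2.cvtColor(t,cv2.COLOR_BGR2HSV),(0,0,125),(180,60,255));m[:, :350]=0;m[:170]=0;m[290:]=0
m=cv2.morphologyEx(m,cv2.MORPH_CLOSE,np.ones((9,9)))
c=max(cv2.findContours(m,0,2)[0],key=cv2.contourArea);r=cv2.boxPoints(cv2.minAreaRect(c));print(r)
P=np.array([onz("top",*q,.008) for q in r]);print(P.round(3),P.mean(0),np.linalg.norm(P-np.roll(P,1,0),axis=1))
E
```

```text
414 232 [ 0.528 -0.246  0.008]
201 232 [0.518 0.238 0.05 ]
375 207 [ 0.585 -0.157  0.016]
310 215 [ 0.565 -0.007  0.01 ]
258 236 [0.51 0.11 0.05]
300 306 [0.359 0.015 0.02 ]
316 156 [ 0.696 -0.019  0.05 ]
214 293 [0.385 0.202 0.05 ]
148 203 [0.582 0.363 0.05 ]
[[350. 170.]
 [559. 170.]
 [559. 289.]
 [350. 289.]]
[[ 0.675 -0.102  0.008]
 [ 0.679 -0.589  0.008]
 [ 0.405 -0.56   0.008]
 [ 0.397 -0.098  0.008]] [ 0.53906088 -0.3371398   0.008     ] [0.27785945 0.48752894 0.27511924 0.46224715]
```

View pics/c1.png

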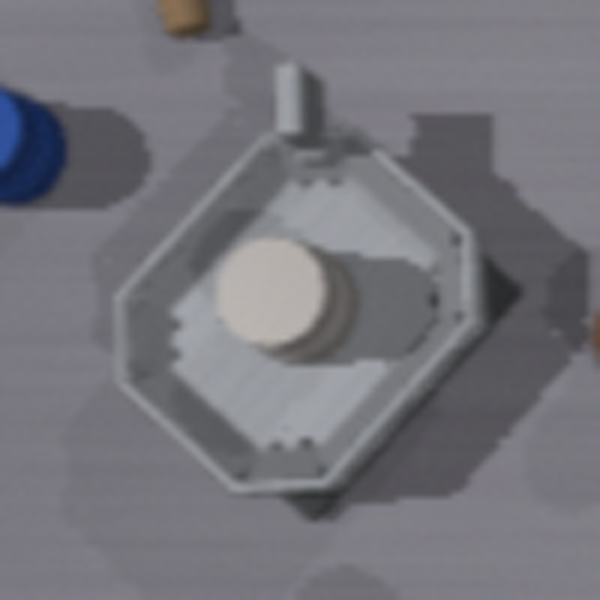

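View pics/c2.png

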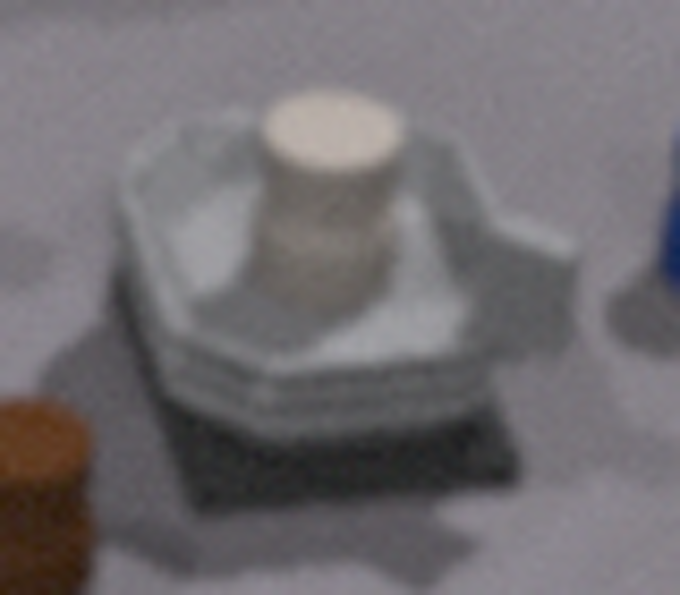

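```bash
python3 - <<'E'
from h import *
f=lambda x,y:((x+.5)/6-.5+150,(y+.5)/6-.5+180)
W=lambda x,y,z:onz("top",*f(x,y),z)
C=[(268,135),(370,150),(470,235),(475,325),(330,488),(235,488),(122,380),(118,297)]
P=np.array([W(*c,.056) for c in C]);print(P.round(4));print("rim ctr",P.mean(0))
for i,j in((7,0),(4,3),(1,2),(6,5)):
    d=P[j]-P[i];print(i,j,np.linalg.norm(d),np.degrees(np.arctan2(d[1],d[0])))
a,b=W(289,66,.088),W(290,135,.088);print("ear ends",a,b,(a+b)/2)
print("jar top",W(272,293,.092))
g=lambda x,y:((x+.5)/8.5-.5+270,(y+.5)/8.5-.5+140)
print("jar scene",onz("scene",*g(333,130),.092), "tri",tri(f(272,293),g(333,130)))
# ear from scene: top edge ends
print("ear scene",onz("scene",*g(490,212),.088),onz("scene",*g(575,258),.088))
t=cv2.imread("pics/top0.png");cv2.imwrite("pics/b.png",cv2.resize(t[170:290,350:480],(650,600),interpolation=cv2.INTER_CUBIC))
E
```

```text
[[0.5845 0.2552 0.056 ]
 [0.5792 0.2164 0.056 ]
 [0.5474 0.1774 0.056 ]
 [0.5139 0.1741 0.056 ]
 [0.4536 0.2249 0.056 ]
 [0.4531 0.2598 0.056 ]
 [0.4919 0.3042 0.056 ]
 [0.5227 0.3078 0.056 ]]
rim ctr [0.51828647 0.23998221 0.056     ]
7 0 0.08120188757733836 -40.43280243603773
4 3 0.07884610553495422 -40.053062949599216
1 2 0.05025535114028744 -129.15116643410468
6 5 0.0590119521714997 -131.19897998680295
ear ends [0.60401957 0.24029757 0.088     ] [0.57851284 0.2385174  0.088     ] [0.5912662  0.23940748 0.088     ]
jar top [0.52056379 0.24075025 0.092     ]
jar scene [0.5242349  0.23888068 0.092     ] tri [0.52139358 0.24202519 0.08899039]
ear scene [0.57938559 0.23884615 0.088     ] [0.61032104 0.23555242 0.088     ]
```

View pics/b.png

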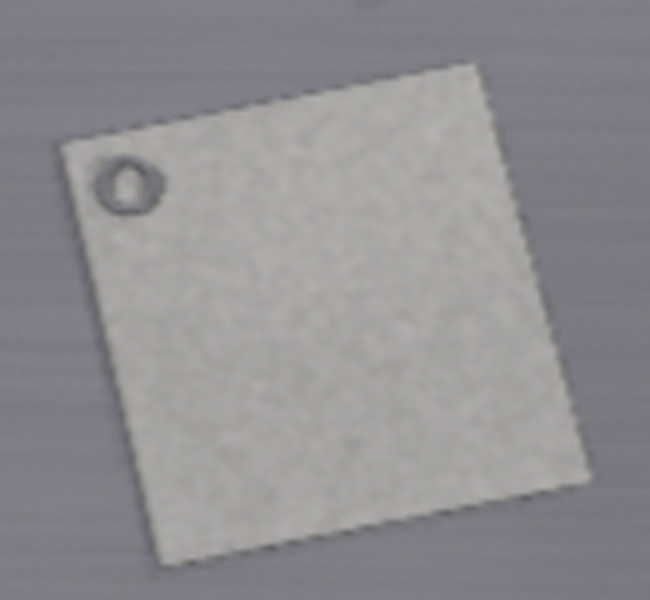

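The board centre is about (0.527,-0.247), the jar about (0.521,0.241), and the ear about (0.591,0.239) with its outward direction at about 4.5°. First I'll turn the tool so the jaws lie across the ear.

```bash
cat >> h.py <<'E'
from scipy.spatial.transform import Rotation as Ro
def go(p):
    o=obs();R=Ro.from_quat(o["ee_rot"]).as_matrix();d=R.T@(np.array(p)-o["position"])
    print("R x",R[:,0].round(3),"y",R[:,1].round(3),"z",R[:,2].round(3));print("units total",(d/.08).round(3),"per5",(d/.4).round(3),"rows>=",np.linalg.norm(d)/.05)
E
python3 -m crank '[[0.6,[0,0,0],[0,0,-0.174]],[0.6,[0,0,0],[0,0,-0.174]],[0.6,[0,0,0],[0,0,-0.174]],[0.6,[0,0,0],[0,0,-0.174]],[0.6,[0,0,0],[0,0,0]]]' 20
python3 -c "
from h import *
go([.521,.241,.2])"
```

```text
clock: 0.6
position: [0.2818, 0.5576, 0.2529]
ee_rot: [-0.04, 0.999, -0.0, -0.0]
ft_force: [-1.0, 0.4, -0.5]
grip_width: 0.796
{'clock': 0.6, 'position': [0.2818, 0.5576, 0.2529], 'ee_rot': [-0.0405, 0.9992, -0.0003, -0.0002], 'ft_force': [-1.0252, 0.3765, -0.5087], 'grip_width': 0.7964} [-1.07, 0.34, -0.14, 1.46, 0.05, 1.35, 0.44]
R x [-0.997 -0.081  0.   ] y [-0.081  0.997 -0.001] z [-0.    -0.001 -1.   ]
units total [-2.66  -4.186  0.662] per5 [-0.532 -0.837  0.132] rows>= 8.006746940496443
```

```bash
python3 -m crank '[[0.5,[-0.266,-0.419,0.066],[0,0,0]],[0.5,[-0.266,-0.419,0.066],[0,0,0]],[0.5,[-0.266,-0.419,0.066],[0,0,0]],[0.5,[-0.266,-0.419,0.066],[0,0,0]],[0.5,[-0.266,-0.419,0.066],[0,0,0]]]'
python3 -m crank '[[0.5,[-0.266,-0.419,0.066],[0,0,0]],[0.5,[-0.266,-0.419,0.066],[0,0,0]],[0.5,[-0.266,-0.419,0.066],[0,0,0]],[0.5,[-0.266,-0.419,0.066],[0,0,0]],[0.5,[-0.266,-0.419,0.066],[0,0,0]]]'
python3 -c "
from h import *
go([.521,.241,.074])
t=manip.camera('top');cv2.imwrite('pics/t1.png',cv2.resize(t[150:310,100:300],(800,600)))
t=manip.camera('scene');cv2.imwrite('pics/s1.png',cv2.resize(t[60:240,200:440],(800,600)))"
```

```text
clock: 1.1
position: [0.4018, 0.3977, 0.2266]
ee_rot: [-0.037, 0.999, 0.0, -0.0]
ft_force: [-0.1, 0.4, -0.7]
grip_width: 0.746
clock: 1.6
position: [0.521, 0.239, 0.2003]
ee_rot: [-0.037, 0.999, 0.0, -0.0]
ft_force: [0.3, 1.2, 0.6]
grip_width: 0.749
{'clock': 1.6, 'position': [0.521, 0.239, 0.2003], 'ee_rot': [-0.0371, 0.9993, 0.0001, -0.0], 'ft_force': [0.2752, 1.1549, 0.6398], 'grip_width': 0.7494} [-0.59, 0.25, 0.09, 1.68, -0.02, 1.21, 1.15]
R x [-0.997 -0.074  0.   ] y [-0.074  0.997  0.   ] z [-0.  0. -1.]
units total [-1.000e-03  2.400e-02  1.578e+00] per5 [-0.     0.005  0.316] rows>= 2.5257811237238923
```

View pics/s1.png

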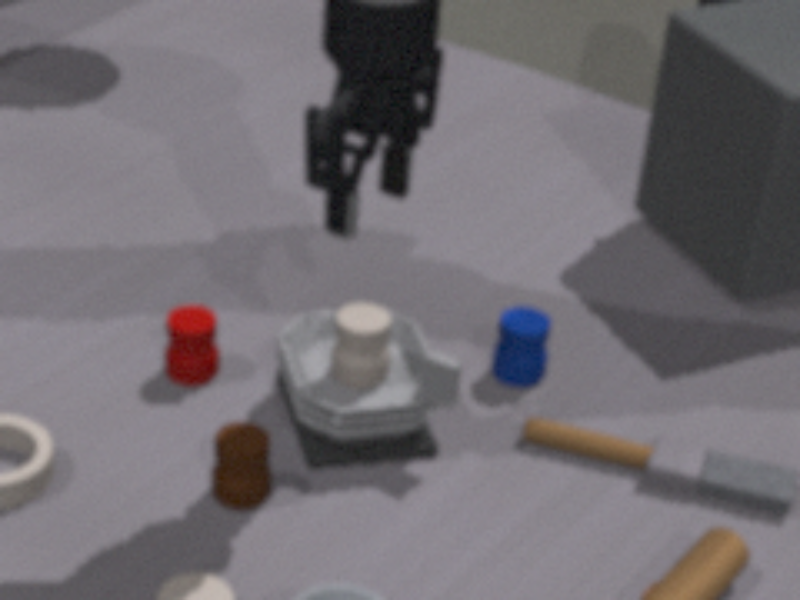

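View pics/t1.png

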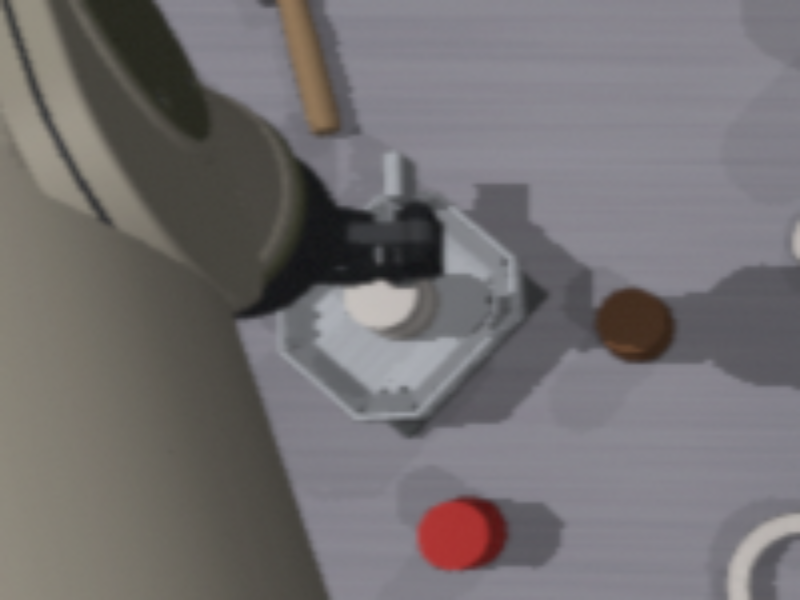

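The gripper hangs over the white jar in the tray with nothing disturbed. The jar's cap shows at about (364,318) in the scene crop. Now I'll go down and close.

```bash
python3 -m crank '[[0.5,[0,0.02,0.35],[0,0,0]],[0.5,[0,0,0.35],[0,0,0]],[0.5,[0,0,0.35],[0,0,0]],[0.5,[0,0,0.35],[0,0,0]],[0.5,[0,0,0.18],[0,0,0]]]' 
python3 -m crank '[[-0.1,[0,0,0],[0,0,0]],[-0.2,[0,0,0],[0,0,0]],[-0.4,[0,0,0],[0,0,0]],[-0.6,[0,0,0],[0,0,0]],[-0.6,[0,0,0],[0,0,0]]]' 25
python3 -m crank '[[-0.6,[0,0,0],[0,0,0]],[-0.6,[0,0,0],[0,0,0]],[-0.6,[0,0,-0.02],[0,0,0]],[-0.6,[0,0,-0.05],[0,0,0]],[-0.6,[0,0,-0.05],[0,0,0]]]' 25
python3 -c "
from h import *
go([.521,.241,.074])
t=manip.camera('scene');cv2.imwrite('pics/s2.png',cv2.resize(t[60:240,200:440],(800,600)))"
```

```text
clock: 2.2
position: [0.5188, 0.2418, 0.0717]
ee_rot: [-0.038, 0.999, -0.001, -0.001]
ft_force: [-0.3, -0.2, 0.4]
grip_width: 0.751
clock: 2.7
position: [0.5206, 0.2423, 0.0749]
ee_rot: [-0.039, 0.999, 0.0, 0.001]
ft_force: [-0.2, 0.2, -0.8]
grip_width: 0.497
clock: 3.2
position: [0.5203, 0.2421, 0.0841]
ee_rot: [-0.039, 0.999, 0.0, 0.0]
ft_force: [0.5, 0.1, -0.3]
grip_width: 0.495
{'clock': 3.2, 'position': [0.5203, 0.2421, 0.0841], 'ee_rot': [-0.0394, 0.9992, 0.0, 0.0], 'ft_force': [0.5308, 0.0666, -0.3079], 'grip_width': 0.4945} [-0.58, 0.37, 0.08, 1.79, -0.04, 0.98, 1.16]
R x [-0.997 -0.079 -0.   ] y [-0.079  0.997  0.   ] z [ 0.  0. -1.]
units total [-0.008 -0.014  0.126] per5 [-0.002 -0.003  0.025] rows>= 0.20345451459375088
```

View pics/s2.png

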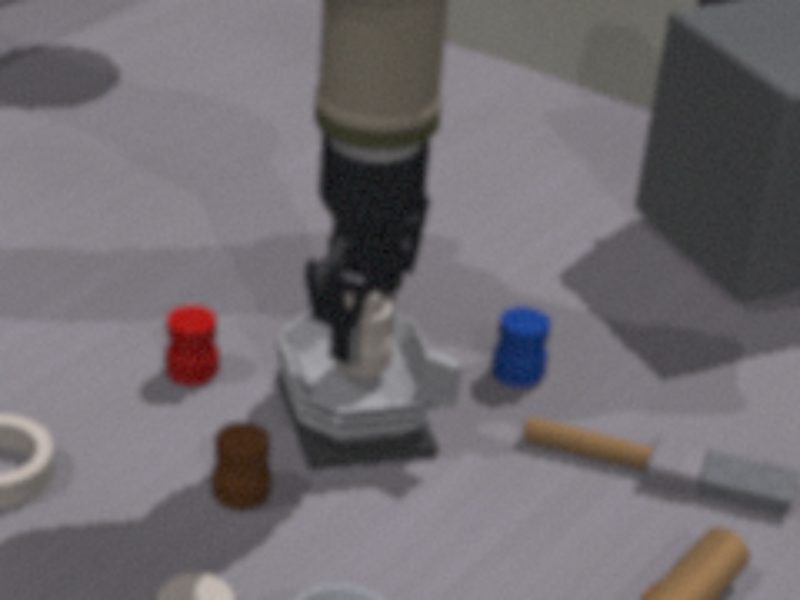

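The jar sits between the pads, at about (365,335) in the scene crop, with a width of about 42 mm. I'll lift it.

```bash
python3 -m crank '[[-0.6,[0,0,-0.2],[0,0,0]],[-0.6,[0,0,-0.25],[0,0,0]],[-0.6,[0,0,-0.3],[0,0,0]],[-0.6,[0,0,-0.3],[0,0,0]],[-0.6,[0,0,-0.3],[0,0,0]]]' 25
python3 -c "
from h import *
go([.515,-.245,.19])
t=manip.camera('scene');cv2.imwrite('pics/s3.png',cv2.resize(t[60:240,200:440],(800,600)))"
```

```text
clock: 3.75
position: [0.5202, 0.242, 0.193]
ee_rot: [-0.039, 0.999, 0.0, 0.0]
ft_force: [0.0, 0.3, -0.9]
grip_width: 0.5
{'clock': 3.75, 'position': [0.5202, 0.242, 0.193], 'ee_rot': [-0.0394, 0.9992, 0.0001, 0.0001], 'ft_force': [0.0384, 0.3217, -0.8777], 'grip_width': 0.4996} [-0.59, 0.26, 0.09, 1.69, -0.02, 1.2, 1.15]
R x [-0.997 -0.079 -0.   ] y [-0.079  0.997  0.   ] z [ 0.  0. -1.]
units total [ 0.544 -6.064  0.035] per5 [ 0.109 -1.213  0.007] rows>= 9.741089177219534
```

View pics/s3.png

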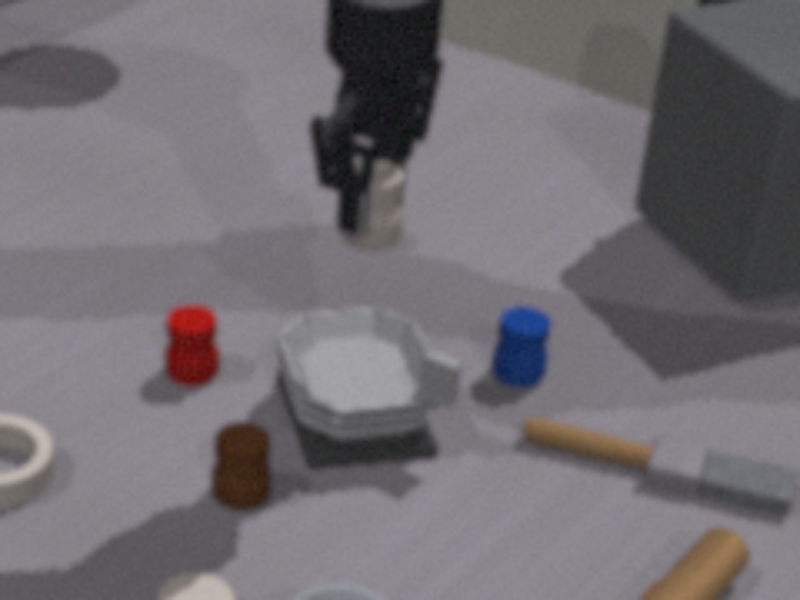

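The jar is lifted and hanging upright, and the trays have not moved. Next I'll carry it to the board.

```bash

python3 -m crank '[[-0.6,[0.02,-0.22,0],[0,0,0]],[-0.6,[0.036,-0.4,0],[0,0,0]],[-0.6,[0.036,-0.4,0],[0,0,0]],[-0.6,[0.036,-0.4,0],[0,0,0]],[-0.6,[0.036,-0.4,0],[0,0,0]]]' 25
python3 -m crank '[[-0.6,[0.036,-0.4,0],[0,0,0]],[-0.6,[0.036,-0.4,0],[0,0,0]],[-0.6,[0.036,-0.4,0],[0,0,0]],[-0.6,[0.036,-0.4,0],[0,0,0]],[-0.6,[0.036,-0.4,0],[0,0,0]]]' 25
python3 -m crank '[[-0.6,[0.036,-0.4,0],[0,0,0]],[-0.6,[0.036,-0.4,0],[0,0,0]],[-0.6,[0.036,-0.4,0],[0,0,0]],[-0.6,[0.036,-0.4,0],[0,0,0]],[-0.6,[0.02,-0.2,0],[0,0,0]]]' 25
python3 -c "
from h import *
go([.515,-.245,.043])
t=manip.camera('scene');cv2.imwrite('pics/s4.png',cv2.resize(t[150:400,60:340],(670,600)))"
```

```text
clock: 4.3
position: [0.518, 0.0936, 0.1912]
ee_rot: [-0.039, 0.999, -0.0, -0.0]
ft_force: [-0.3, -0.1, -0.7]
grip_width: 0.498
clock: 4.8
position: [0.516, -0.0669, 0.1912]
ee_rot: [-0.039, 0.999, 0.0, -0.0]
ft_force: [0.1, 0.1, -0.8]
grip_width: 0.492
clock: 5.3
position: [0.5135, -0.2132, 0.1912]
ee_rot: [-0.037, 0.999, -0.0, -0.0]
ft_force: [-0.0, -0.5, -1.5]
grip_width: 0.494
{'clock': 5.3, 'position': [0.5135, -0.2132, 0.1912], 'ee_rot': [-0.0375, 0.9993, -0.0005, -0.0005], 'ft_force': [-0.0243, -0.5396, -1.4731], 'grip_width': 0.4942} [-0.05, 0.23, 0.41, 1.75, -0.1, 1.18, 2.04]
R x [-0.997 -0.075  0.001] y [-0.075  0.997 -0.001] z [-0.001 -0.001 -1.   ]
units total [ 0.009 -0.395  1.853] per5 [ 0.002 -0.079  0.371] rows>= 3.032073385313799
```

View pics/s4.png

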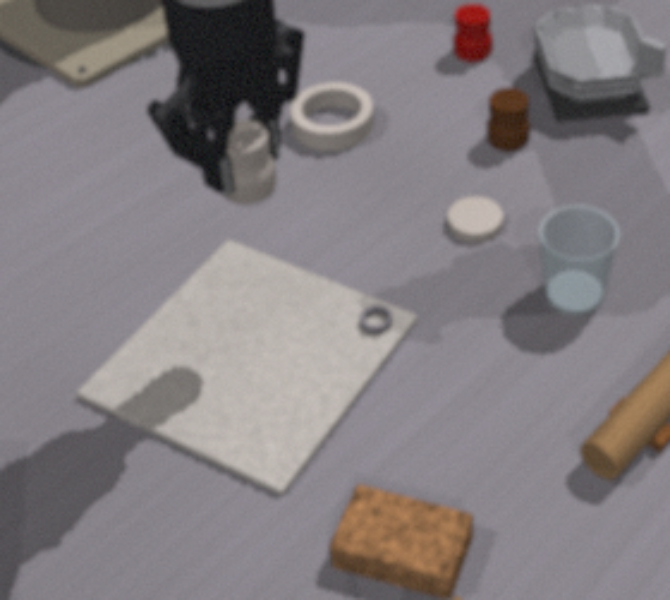

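The jar is held upright at about (250,165) in the crop. The blank sits at (376,320) on the board, undisturbed. Now I'll lower the jar.

```bash

python3 -m crank '[[-0.6,[0,-0.2,0.3],[0,0,0]],[-0.6,[0,-0.19,0.4],[0,0,0]],[-0.6,[0,0,0.4],[0,0,0]],[-0.6,[0,0,0.4],[0,0,0]],[-0.6,[0,0,0.2],[0,0,0]]]' 25
python3 -m crank '[[-0.6,[0,0,0.06],[0,0,0]],[-0.6,[0,0,0.02],[0,0,0]],[-0.6,[0,0,0.02],[0,0,0]],[-0.6,[0,0,0],[0,0,0]],[-0.6,[0,0,0],[0,0,0]]]' 25
python3 -c "
from h import *
go([.515,-.245,.043])
t=manip.camera('scene');cv2.imwrite('pics/s5.png',cv2.resize(t[200:350,90:260],(680,600)))"
```

```text
clock: 5.85
position: [0.5153, -0.24, 0.0524]
ee_rot: [-0.039, 0.999, 0.001, -0.002]
ft_force: [0.0, 0.4, -0.9]
grip_width: 0.495
clock: 6.35
position: [0.5181, -0.2406, 0.0485]
ee_rot: [-0.039, 0.999, -0.0, 0.001]
ft_force: [-1.0, -0.2, -0.9]
grip_width: 0.496
{'clock': 6.35, 'position': [0.5181, -0.2406, 0.0485], 'ee_rot': [-0.0395, 0.9992, -0.0001, 0.0007], 'ft_force': [-1.012, -0.1805, -0.8638], 'grip_width': 0.4964} [0.03, 0.44, 0.39, 1.83, -0.2, 0.91, 2.16]
R x [-0.997 -0.079 -0.001] y [-0.079  0.997 -0.   ] z [ 0.001 -0.    -1.   ]
units total [ 0.043 -0.052  0.069] per5 [ 0.009 -0.01   0.014] rows>= 0.15405633436329674
```

View pics/s5.png

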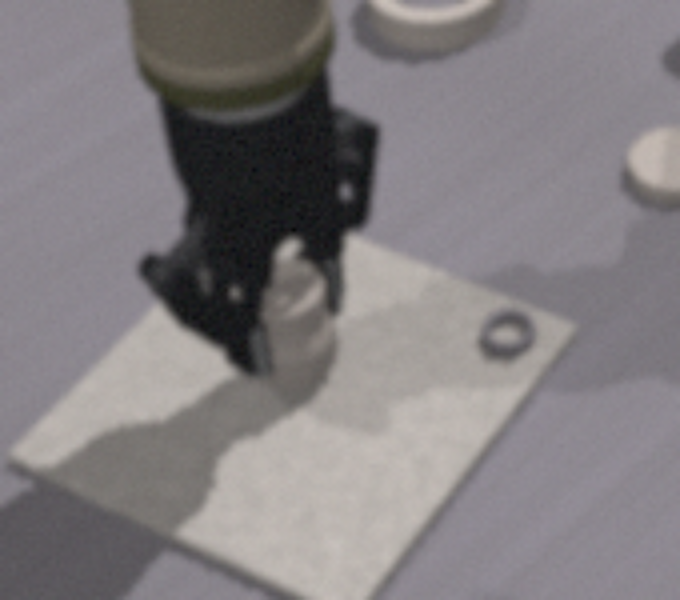

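Still about 5 mm above the board, with no contact force. I'll lower slowly.

```bash

python3 -m crank '[[-0.6,[0,0,0.012],[0,0,0]],[-0.6,[0,0,0.012],[0,0,0]],[-0.6,[0,0,0.012],[0,0,0]],[-0.6,[0,0,0],[0,0,0]],[-0.6,[0,0,0],[0,0,0]]]' 25
python3 -m crank '[[-0.6,[0,0,0.012],[0,0,0]],[-0.6,[0,0,0.012],[0,0,0]],[-0.6,[0,0,0.012],[0,0,0]],[-0.6,[0,0,0],[0,0,0]],[-0.6,[0,0,0],[0,0,0]]]' 25

```

```text
clock: 6.9
position: [0.5175, -0.2404, 0.0447]
ee_rot: [-0.039, 0.999, 0.0, -0.0]
ft_force: [-0.3, -0.7, -1.7]
grip_width: 0.497
clock: 7.4
position: [0.5176, -0.2404, 0.0421]
ee_rot: [-0.039, 0.999, 0.0, 0.0]
ft_force: [-0.5, 0.0, 3.2]
grip_width: 0.5
```

There is contact (+3 N upward). I'll open slowly and rise.

```bash

python3 -m crank '[[0.02,[0,0,0],[0,0,0]],[0.1,[0,0,0],[0,0,0]],[0.2,[0,0,0],[0,0,0]],[0.3,[0,0,0],[0,0,0]],[0.4,[0,0,0],[0,0,0]]]' 25
python3 -m crank '[[0.5,[0,0,0],[0,0,0]],[0.5,[0,0,-0.1],[0,0,0]],[0.5,[0,0,-0.3],[0,0,0]],[0.5,[0,0,-0.5],[0,0,0]],[0.5,[0,0,-0.5],[0,0,0]]]' 
python3 -c "
from h import *
go([.591,.239,.2])
t=manip.camera('scene');cv2.imwrite('pics/s6.png',cv2.resize(t[150:350,60:330],(800,590)))
"
```

```text
clock: 7.9
position: [0.5176, -0.2404, 0.0419]
ee_rot: [-0.039, 0.999, 0.0, 0.0]
ft_force: [0.6, 0.5, -0.1]
grip_width: 0.702
clock: 8.4
position: [0.5171, -0.2405, 0.1555]
ee_rot: [-0.039, 0.999, 0.0, -0.0]
ft_force: [0.8, 0.3, 0.7]
grip_width: 0.748
{'clock': 8.4, 'position': [0.5171, -0.2405, 0.1555], 'ee_rot': [-0.0392, 0.9992, 0.0, -0.0004], 'ft_force': [0.7622, 0.3187, 0.7132], 'grip_width': 0.7482} [-0.0, 0.3, 0.42, 1.75, -0.13, 1.12, 2.11]
R x [-0.997 -0.078  0.001] y [-0.078  0.997  0.   ] z [-0.001  0.    -1.   ]
units total [-1.39   5.903 -0.556] per5 [-0.278  1.181 -0.111] rows>= 9.743341518697086
```

View pics/s6.png

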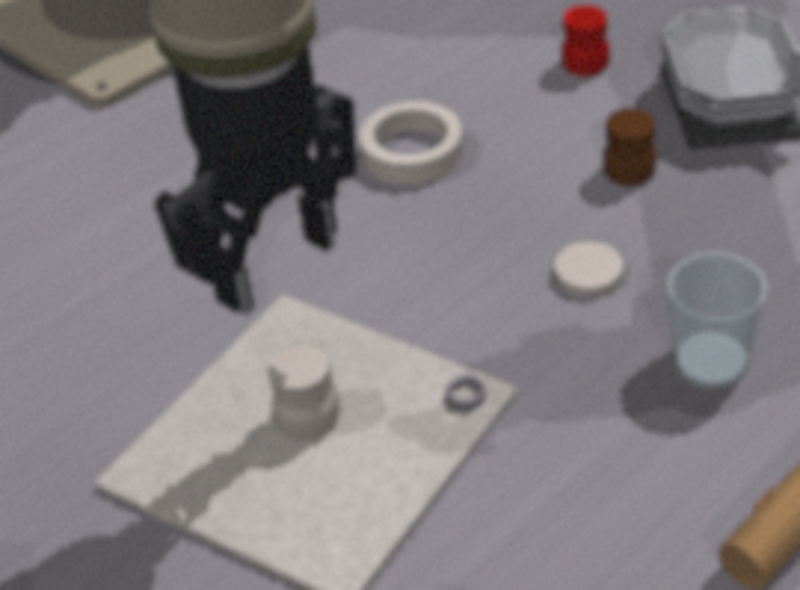

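The jar stands upright on the board at about (303,390) in the crop, released. Now I'll move to a point above the ear.

```bash

python3 -m crank '[[0,[-0.05,0.22,-0.2],[0,0,0]],[0,[-0.093,0.4,-0.2],[0,0,0]],[0,[-0.093,0.4,-0.156],[0,0,0]],[0,[-0.093,0.4,0],[0,0,0]],[0,[-0.093,0.4,0],[0,0,0]]]' 25
python3 -m crank '[[0,[-0.093,0.4,0],[0,0,0]],[0,[-0.093,0.4,0],[0,0,0]],[0,[-0.093,0.4,0],[0,0,0]],[0,[-0.093,0.4,0],[0,0,0]],[0,[-0.093,0.4,0],[0,0,0]]]' 25
python3 -m crank '[[0,[-0.093,0.4,0],[0,0,0]],[0,[-0.093,0.4,0],[0,0,0]],[0,[-0.093,0.4,0],[0,0,0]],[0,[-0.093,0.4,0],[0,0,0]],[0,[-0.126,0.083,0],[0,0,0]]]' 25
python3 -m crank '[[0,[0,0,0],[0,0,0]],[0,[0,0,0],[0,0,0]],[0,[0,0,0],[0,0,0]],[0,[0,0,0],[0,0,0]],[0,[0,0,0],[0,0,0]]]' 25
python3 -c "
from h import *
go([.591,.239,.083])
t=manip.camera('scene');cv2.imwrite('pics/s7.png',cv2.resize(t[90:210,260:400],(700,600),interpolation=2))
t=manip.camera('top');cv2.imwrite('pics/t7.png',cv2.resize(t[150:270,140:280],(700,600),interpolation=2))
"
```

```text
clock: 8.95
position: [0.5401, -0.0914, 0.1995]
ee_rot: [-0.039, 0.999, 0.0, 0.001]
ft_force: [0.6, 0.4, -0.3]
grip_width: 0.5
clock: 9.45
position: [0.5644, 0.071, 0.199]
ee_rot: [-0.039, 0.999, 0.0, 0.0]
ft_force: [0.5, -0.0, 0.8]
grip_width: 0.501
clock: 9.95
position: [0.5923, 0.2124, 0.1987]
ee_rot: [-0.042, 0.999, 0.001, -0.0]
ft_force: [-0.3, 0.3, 0.6]
grip_width: 0.5
clock: 10.45
position: [0.5933, 0.2065, 0.1987]
ee_rot: [-0.039, 0.999, 0.0, 0.0]
ft_force: [-0.0, -0.1, 1.0]
grip_width: 0.5
{'clock': 10.45, 'position': [0.5933, 0.2065, 0.1987], 'ee_rot': [-0.0389, 0.9992, 0.0001, 0.0001], 'ft_force': [-0.0021, -0.0927, 0.9758], 'grip_width': 0.4997} [-0.54, 0.37, 0.17, 1.53, -0.07, 1.24, 1.29]
R x [-0.997 -0.078 -0.   ] y [-0.078  0.997  0.   ] z [ 0.  0. -1.]
units total [-0.002  0.407  1.446] per5 [-0.     0.081  0.289] rows>= 2.403465113831261
```

View pics/s7.png

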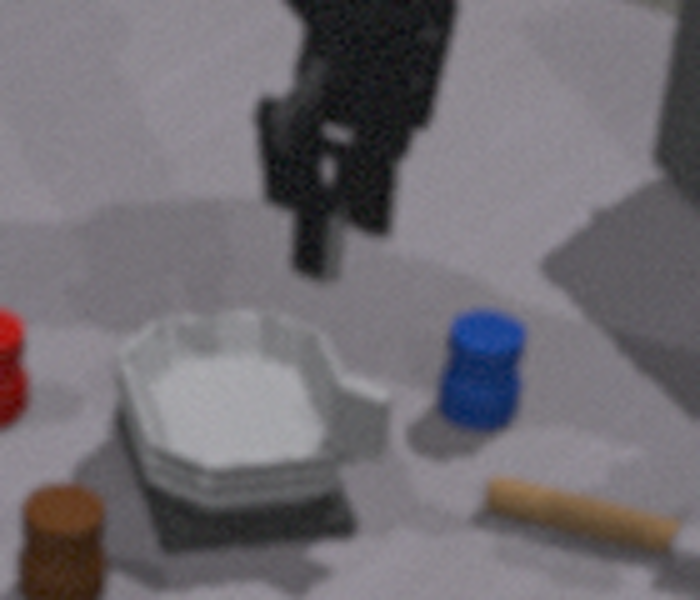

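View pics/t7.png

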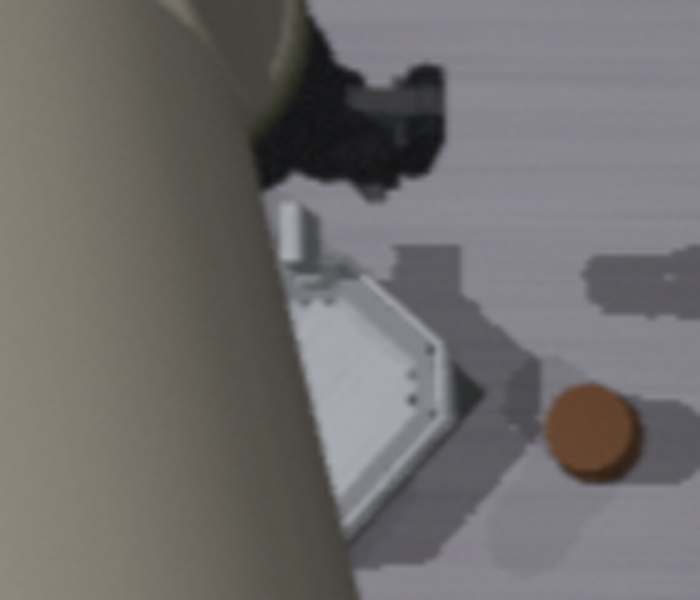

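The trays are unmoved and the ear edge is at (365,395) in the scene crop. I'll shift sideways and descend around the ear.

```bash

python3 -m crank '[[0,[0,0.2,0],[0,0,0]],[0,[0,0.207,0],[0,0,0]],[0,[0,0,0.2],[0,0,0]],[0,[0,0,0.2],[0,0,0]],[0,[0,0,0],[0,0,0]]]' 25
python3 -m crank '[[0,[0,0,0.3],[0,0,0]],[0,[0,0,0.3],[0,0,0]],[0,[0,0,0.3],[0,0,0]],[0,[0,0,0],[0,0,0]],[0,[0,0,0],[0,0,0]]]' 25
python3 -c "
from h import *
go([.591,.239,.083])
t=manip.camera('scene');cv2.imwrite('pics/s8.png',cv2.resize(t[90:210,260:400],(700,600),interpolation=2))
"
```

```text
clock: 11.05
position: [0.5891, 0.2413, 0.164]
ee_rot: [-0.041, 0.999, -0.0, -0.002]
ft_force: [-1.1, -0.4, -1.5]
grip_width: 0.5
clock: 11.55
position: [0.591, 0.2405, 0.0954]
ee_rot: [-0.04, 0.999, 0.0, 0.0]
ft_force: [-0.1, 0.3, 0.3]
grip_width: 0.501
{'clock': 11.55, 'position': [0.591, 0.2405, 0.0954], 'ee_rot': [-0.0397, 0.9992, 0.0002, 0.0001], 'ft_force': [-0.1366, 0.3425, 0.3044], 'grip_width': 0.5014} [-0.57, 0.49, 0.15, 1.6, -0.08, 1.06, 1.25]
R x [-0.997 -0.079 -0.   ] y [-0.079  0.997  0.   ] z [ 0.  0. -1.]
units total [ 0.001 -0.019  0.155] per5 [ 0.    -0.004  0.031] rows>= 0.24936417117611603
```

View pics/s8.png

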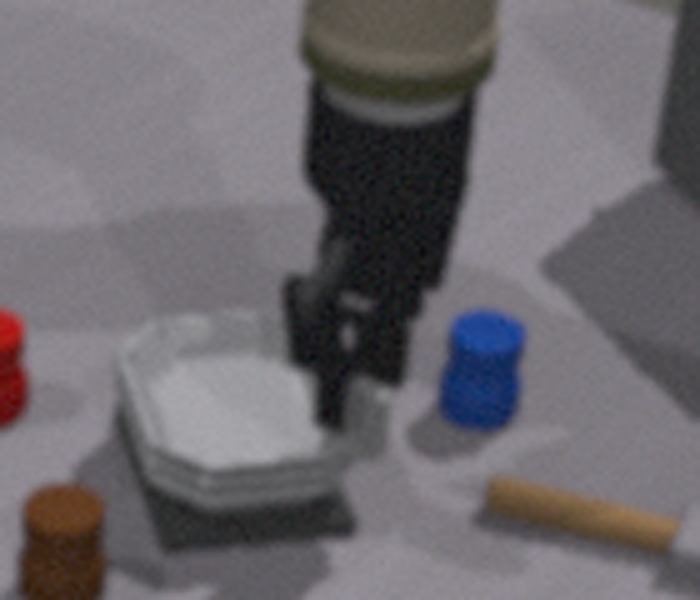

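```bash
python3 -c "
from h import *
for p in [(.591,.219,.075),(.602,.219,.075),(.580,.219,.075),(.604,.24,.088),(.5765,.238,.088)]:
  q=proj('scene',p);print(p,((q-[260,90])*5+2).round())
"
```

```text
(0.591, 0.219, 0.075) [332. 424.]
(0.602, 0.219, 0.075) [352. 433.]
(0.58, 0.219, 0.075) [313. 415.]
(0.604, 0.24, 0.088) [382. 392.]
(0.5765, 0.238, 0.088) [332. 373.]
```

The projections match the picture: the fingers straddle the ear correctly. I'll go down the last 12 mm and close.

```bash

python3 -m crank '[[0,[0,-0.015,0.07],[0,0,0]],[0,[0,0,0.07],[0,0,0]],[-0.2,[0,0,0],[0,0,0]],[-0.4,[0,0,0],[0,0,0]],[-0.6,[0,0,0],[0,0,0]]]' 20
python3 -m crank '[[-0.7,[0,0,0],[0,0,0]],[-0.8,[0,0,0],[0,0,0]],[-0.9,[0,0,0],[0,0,0]],[-1,[0,0,0],[0,0,0]],[-1,[0,0,0],[0,0,0]]]' 20
python3 -m crank '[[-1,[0,0,0],[0,0,0]],[-1,[0,0,0],[0,0,0]],[-1,[0,0,0],[0,0,0]],[-1,[0,0,0],[0,0,0]],[-1,[0,0,0],[0,0,0]]]' 60
python3 -c "
from h import *
go([.591,.239,.083])
t=manip.camera('scene');cv2.imwrite('pics/s9.png',cv2.resize(t[90:210,260:400],(700,600),interpolation=2))
"
```

```text
clock: 12.1
position: [0.591, 0.2385, 0.0834]
ee_rot: [-0.039, 0.999, 0.0, 0.0]
ft_force: [-0.5, 0.4, -0.0]
grip_width: 0.204
clock: 12.6
position: [0.591, 0.2387, 0.0835]
ee_rot: [-0.039, 0.999, 0.0, 0.0]
ft_force: [0.6, 0.4, 1.8]
grip_width: 0.115
clock: 13.1
position: [0.5911, 0.2387, 0.0835]
ee_rot: [-0.039, 0.999, 0.0, 0.0]
ft_force: [-0.4, 1.6, 5.6]
grip_width: 0.101
{'clock': 13.1, 'position': [0.5911, 0.2387, 0.0835], 'ee_rot': [-0.0395, 0.9992, 0.0002, 0.0003], 'ft_force': [-0.3863, 1.6176, 5.5594], 'grip_width': 0.1013} [-0.57, 0.5, 0.15, 1.61, -0.08, 1.04, 1.25]
R x [-0.997 -0.079 -0.001] y [-0.079  0.997  0.   ] z [ 0.001  0.    -1.   ]
units total [0.001 0.004 0.006] per5 [0.    0.001 0.001] rows>= 0.01211289674907232
```

View pics/s9.png

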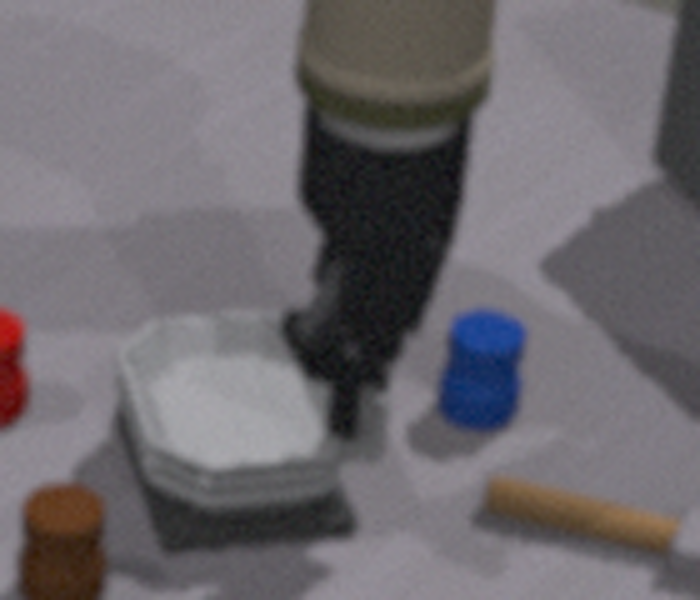

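The ear is gripped at about 9 mm width and the stack is undisturbed. I'll grip harder and peel by turning about the far foot, 1.5° per row.

```bash

python3 -m crank '[[-1,[0,0,0],[0,0,0]],[-1,[0,0,0],[0,0,0]],[-1,[0.016,0,-0.037],[0,-0.0333,0]],[-1,[0.016,0,-0.037],[0,-0.0333,0]],[-1,[0,0,0],[0,0,0]]]' 90
python3 -m crank '[[-1,[0.016,0,-0.037],[0,-0.0333,0]],[-1,[0.016,0,-0.037],[0,-0.0333,0]],[-1,[0,0,0],[0,0,0]],[-1,[0,0,0],[0,0,0]],[-1,[0,0,0],[0,0,0]]]' 90
python3 -c "
from h import *
o=obs();R=Ro.from_quat(o['ee_rot']).as_matrix();print(R.round(3))
t=manip.camera('scene');cv2.imwrite('pics/s10.png',cv2.resize(t[90:210,260:400],(700,600),interpolation=2))
"
```

```text
clock: 13.65
position: [0.5879, 0.2385, 0.0896]
ee_rot: [-0.04, 0.999, 0.001, 0.027]
ft_force: [1.7, 1.7, -0.5]
grip_width: 0.096
clock: 14.15
position: [0.5854, 0.2382, 0.0949]
ee_rot: [-0.039, 0.998, 0.002, 0.052]
ft_force: [0.4, 2.5, 1.9]
grip_width: 0.099
{'clock': 14.15, 'position': [0.5854, 0.2382, 0.0949], 'ee_rot': [-0.0393, 0.9979, 0.0022, 0.0522], 'ft_force': [0.3644, 2.4629, 1.9094], 'grip_width': 0.0995} [-0.61, 0.41, 0.16, 1.71, -0.03, 0.92, 1.2]
[[-0.991 -0.079  0.104]
 [-0.078  0.997  0.009]
 [-0.104  0.    -0.995]]
```

View pics/s10.png

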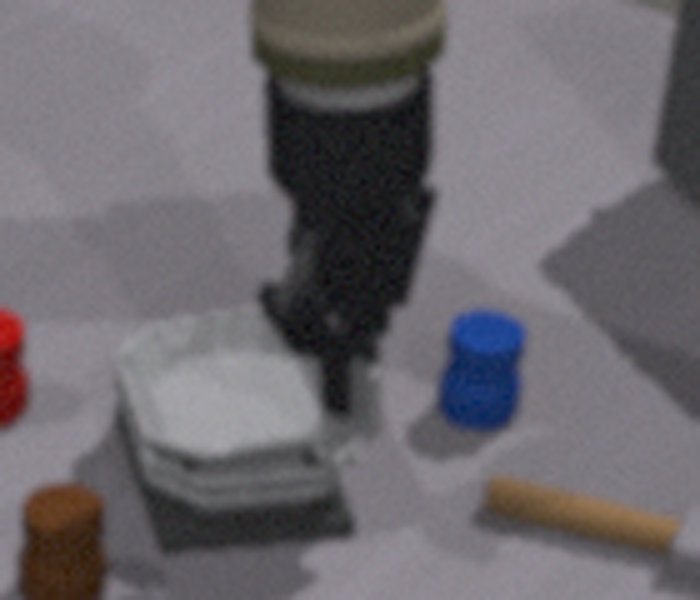

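The peel is working: the top tray's ear side has lifted, with the gap at about (250,460), and the lower stack has not moved. I'll carry on to about 15°.

```bash

python3 -m crank '[[-1,[0.016,0,-0.037],[0,-0.0333,0]],[-1,[0.016,0,-0.037],[0,-0.0333,0]],[-1,[0.016,0,-0.037],[0,-0.0333,0]],[-1,[0,0,0],[0,0,0]],[-1,[0,0,0],[0,0,0]]]' 90
python3 -m crank '[[-1,[0.015,0,-0.037],[0,-0.0333,0]],[-1,[0.015,0,-0.037],[0,-0.0333,0]],[-1,[0.015,0,-0.037],[0,-0.0333,0]],[-1,[0,0,0],[0,0,0]],[-1,[0,0,0],[0,0,0]]]' 90
python3 -c "
from h import *
o=obs();R=Ro.from_quat(o['ee_rot']).as_matrix();print(R.round(3))
t=manip.camera('scene');cv2.imwrite('pics/s11.png',cv2.resize(t[90:210,260:400],(700,600),interpolation=2))
"
```

```text
clock: 14.7
position: [0.5804, 0.2378, 0.1036]
ee_rot: [-0.039, 0.995, 0.004, 0.092]
ft_force: [2.5, 2.5, 0.7]
grip_width: 0.096
clock: 15.2
position: [0.5756, 0.2373, 0.1123]
ee_rot: [-0.039, 0.99, 0.006, 0.132]
ft_force: [3.9, 2.4, 4.5]
grip_width: 0.099
{'clock': 15.2, 'position': [0.5756, 0.2373, 0.1123], 'ee_rot': [-0.0391, 0.9905, 0.0056, 0.132], 'ft_force': [3.8536, 2.4081, 4.4764], 'grip_width': 0.0987} [-0.68, 0.29, 0.19, 1.86, 0.08, 0.75, 1.08]
[[-0.962 -0.079  0.261]
 [-0.076  0.997  0.021]
 [-0.262  0.001 -0.965]]
```

View pics/s11.png

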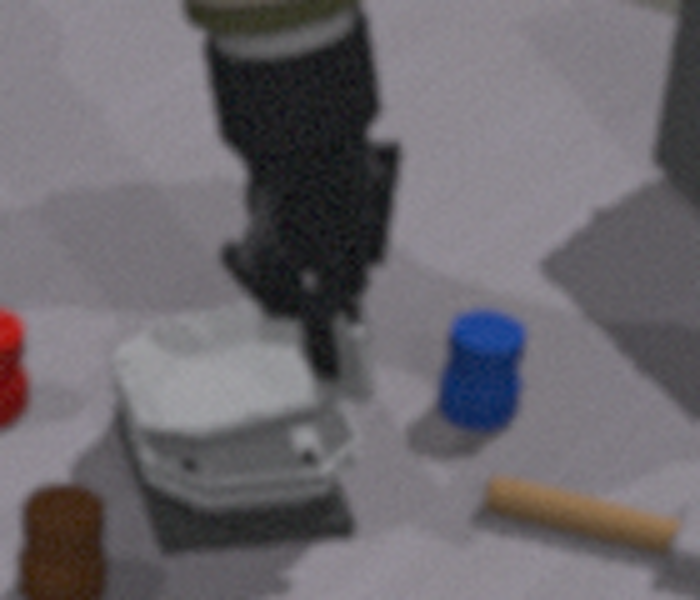

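The ear side is about 29 mm up and the tilt is about 15°, with the far corner still seated (reaction upward at 4.5 N). The lower trays stay put. Now I'll lift straight up.

```bash

python3 -m crank '[[-1,[-0.02,0,0],[0,0,0]],[-1,[-0.013,0,-0.048],[0,0,0]],[-1,[-0.013,0,-0.048],[0,0,0]],[-1,[0,0,0],[0,0,0]],[-1,[0,0,0],[0,0,0]]]' 90
python3 -m crank '[[-1,[-0.013,0,-0.048],[0,0,0]],[-1,[-0.013,0,-0.048],[0,0,0]],[-1,[-0.013,0,-0.048],[0,0,0]],[-1,[0,0,0],[0,0,0]],[-1,[0,0,0],[0,0,0]]]' 90
python3 -c "
from h import *
o=obs();R=Ro.from_quat(o['ee_rot']).as_matrix();print(R.round(3))
t=manip.camera('scene');cv2.imwrite('pics/s12.png',cv2.resize(t[90:210,260:400],(700,600),interpolation=2))
"
```

```text
clock: 15.75
position: [0.5762, 0.2369, 0.1191]
ee_rot: [-0.039, 0.991, 0.005, 0.13]
ft_force: [0.1, -0.0, -0.3]
grip_width: 0.097
clock: 16.25
position: [0.5767, 0.2374, 0.1316]
ee_rot: [-0.039, 0.991, 0.005, 0.13]
ft_force: [0.1, -1.2, -1.4]
grip_width: 0.099
{'clock': 16.25, 'position': [0.5767, 0.2374, 0.1316], 'ee_rot': [-0.0391, 0.9907, 0.0053, 0.1304], 'ft_force': [0.1416, -1.1568, -1.3685], 'grip_width': 0.0986} [-0.68, 0.27, 0.19, 1.84, 0.08, 0.8, 1.09]
[[-0.963 -0.079  0.258]
 [-0.076  0.997  0.021]
 [-0.259  0.    -0.966]]
```

View pics/s12.png

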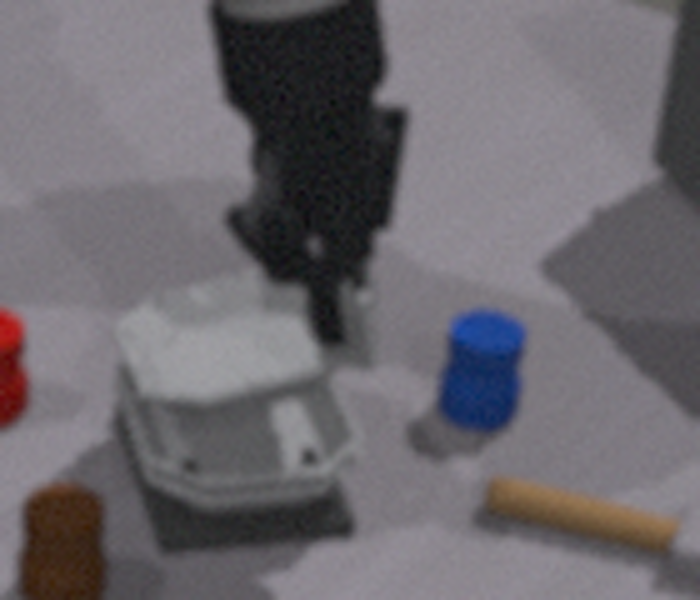

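The tray is free: the force is now just its weight and the lower stack still stands. I'll raise it and then level it.

```bash

python3 -m crank '[[-1,[-0.04,0,-0.15],[0,0,0]],[-1,[-0.07,0,-0.26],[0,0,0]],[-1,[-0.097,0,-0.362],[0,0,0]],[-1,[-0.097,0,-0.362],[0,0,0]],[-1,[-0.06,0,-0.2],[0,0,0]]]' 90
python3 -m crank '[[-1,[-0.02,0,-0.08],[0,0,0]],[-1,[0,0,0],[0,0.08,0]],[-1,[0,0,0],[0,0.08,0]],[-1,[0,0,0],[0,0.08,0]],[-1,[0,0,0],[0,0.08,0]]]' 90
python3 -m crank '[[-1,[0,0,0],[0,0.013,0]],[-1,[0,0,0],[0,0,0]],[-1,[0,0,0],[0,0,0]],[-1,[0,0,0],[0,0,0]],[-1,[0,0,0],[0,0,0]]]' 90
python3 -c "
from h import *
go([.6,-.248,.245])
t=manip.camera('scene');cv2.imwrite('pics/s13.png',cv2.resize(t[30:230,220:420],(600,600),interpolation=2))
t=manip.camera('top');cv2.imwrite('pics/t13.png',cv2.resize(t[120:280,100:300],(750,600),interpolation=2))
"
```

```text
clock: 16.8
position: [0.5779, 0.2376, 0.2459]
ee_rot: [-0.039, 0.99, 0.006, 0.132]
ft_force: [0.7, -0.9, -0.5]
grip_width: 0.101
clock: 17.3
position: [0.5767, 0.2373, 0.2483]
ee_rot: [-0.04, 0.999, 0.0, 0.003]
ft_force: [-0.7, -0.6, -0.6]
grip_width: 0.101
clock: 17.8
position: [0.5768, 0.2375, 0.2489]
ee_rot: [-0.04, 0.999, 0.0, 0.0]
ft_force: [-0.3, -0.0, -0.7]
grip_width: 0.102
{'clock': 17.8, 'position': [0.5768, 0.2375, 0.2489], 'ee_rot': [-0.0396, 0.9992, 0.0002, 0.0004], 'ft_force': [-0.3262, -0.025, -0.7393], 'grip_width': 0.1025} [-0.62, 0.33, 0.2, 1.48, -0.07, 1.33, 1.24]
R x [-0.997 -0.079 -0.001] y [-0.079  0.997  0.   ] z [ 0.001  0.    -1.   ]
units total [ 0.191 -6.072  0.047] per5 [ 0.038 -1.214  0.009] rows>= 9.720871134859292
```

View pics/s13.png

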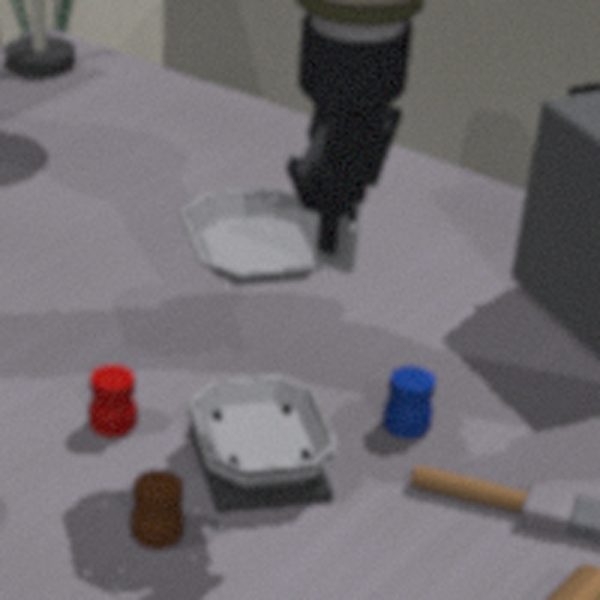

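View pics/t13.png

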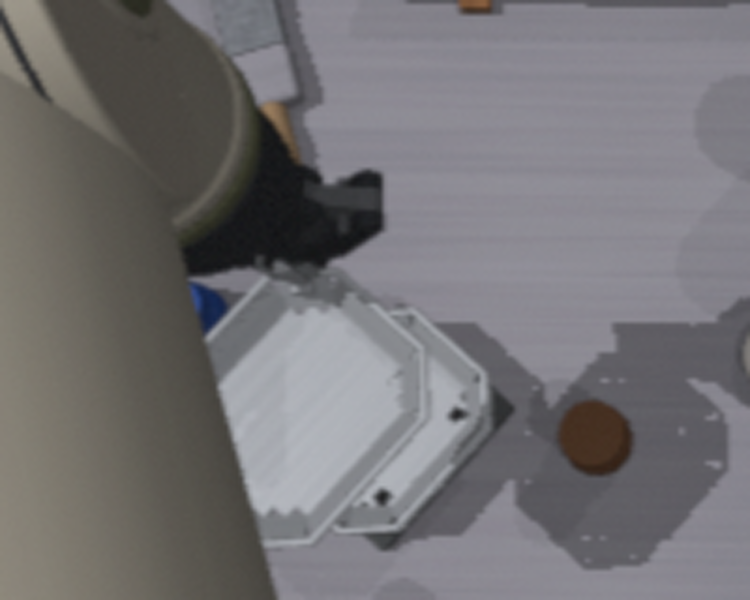

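The tray hangs level about 0.195 m up, and the lower stack stands as before. I'll carry it to the board.

```bash

python3 -m crank '[[-1,[0.012,-0.1,0],[0,0,0]],[-1,[0.012,-0.2,0],[0,0,0]],[-1,[0.012,-0.35,0],[0,0,0]],[-1,[0.012,-0.4,0],[0,0,0]],[-1,[0.012,-0.4,0],[0,0,0]]]' 90
python3 -m crank '[[-1,[0.012,-0.4,0],[0,0,0]],[-1,[0.012,-0.4,0],[0,0,0]],[-1,[0.012,-0.4,0],[0,0,0]],[-1,[0.012,-0.4,0],[0,0,0]],[-1,[0.012,-0.4,0],[0,0,0]]]' 90
python3 -m crank '[[-1,[0.012,-0.4,0],[0,0,0]],[-1,[0.012,-0.4,0],[0,0,0]],[-1,[0.012,-0.4,0],[0,0,0]],[-1,[0.012,-0.4,0],[0,0,0]],[-1,[0.012,-0.35,0],[0,0,0]]]' 90
python3 -m crank '[[-1,[0.012,-0.3,0],[0,0,0]],[-1,[0,-0.2,0],[0,0,0]],[-1,[0,-0.1,0],[0,0,0]],[-1,[0,-0.07,0],[0,0,0]],[-1,[0,0,0],[0,0,0]]]' 90
python3 -c "
from h import *
go([.599,-.248,.245])
"
```

```text
clock: 18.4
position: [0.5813, 0.1185, 0.2487]
ee_rot: [-0.039, 0.999, -0.0, 0.0]
ft_force: [0.4, -0.2, -0.2]
grip_width: 0.099
clock: 18.9
position: [0.5886, -0.0416, 0.2488]
ee_rot: [-0.039, 0.999, -0.0, 0.0]
ft_force: [0.4, -0.7, -0.2]
grip_width: 0.098
clock: 19.4
position: [0.5956, -0.1979, 0.2488]
ee_rot: [-0.038, 0.999, -0.0, 0.0]
ft_force: [0.1, 0.2, -1.6]
grip_width: 0.097
clock: 19.9
position: [0.6, -0.248, 0.2485]
ee_rot: [-0.039, 0.999, 0.0, -0.0]
ft_force: [1.2, 0.3, -1.0]
grip_width: 0.097
{'clock': 19.9, 'position': [0.6, -0.248, 0.2485], 'ee_rot': [-0.0394, 0.9992, 0.0001, -0.0], 'ft_force': [1.1893, 0.3112, -0.9847], 'grip_width': 0.0965} [-0.01, 0.41, 0.45, 1.42, -0.18, 1.36, 2.1]
R x [-0.997 -0.079  0.   ] y [-0.079  0.997  0.   ] z [-0.  0. -1.]
units total [0.012 0.001 0.044] per5 [0.002 0.    0.009] rows>= 0.0726729889811339
```

```bash

python3 -m crank '[[-1,[0,0,0],[0,0,0]],[-1,[0,0,0],[0,0,0]],[-1,[0,0,0],[0,0,0]],[-1,[0,0,0],[0,0,0]],[-1,[0,0,0],[0,0,0]]]' 90
python3 -c "
from h import *
cv2.imwrite('pics/s14.png',manip.camera('scene'));cv2.imwrite('pics/t14.png',manip.camera('top'))
"
```

```text
clock: 20.4
position: [0.6001, -0.2478, 0.2486]
ee_rot: [-0.04, 0.999, 0.0, 0.0]
ft_force: [0.2, -0.2, -1.3]
grip_width: 0.102
```

View pics/s14.png

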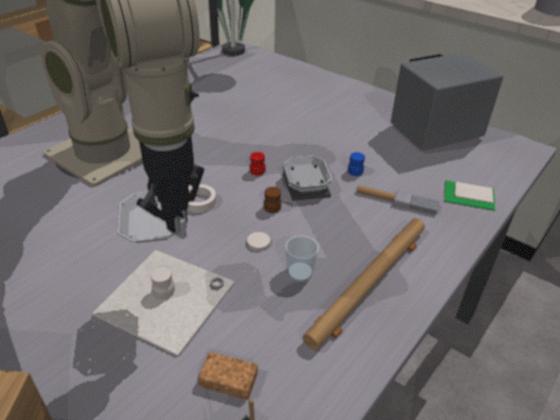

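View pics/t14.png

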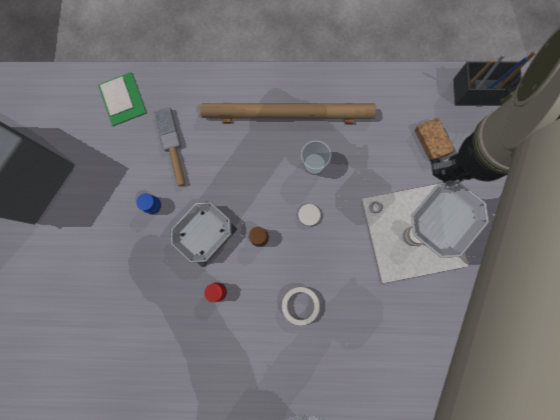

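```bash
python3 -c "
from h import *
print(onz('top',450,219,.221))
print(onz('scene',161,272,.06))
o=obs();manip.hand_in()
"
```

```text
[ 0.52725962 -0.24656959  0.221     ]
[ 0.5189282  -0.23774779  0.06      ]
{'clock': 20.5, 'position': [0.6, -0.2479, 0.2486], 'ee_rot': [-0.0394, 0.9992, 0.0001, 0.0], 'ft_force': [-0.6105, 0.2234, -0.3151], 'grip_width': 0.0969} [-0.01, 0.41, 0.45, 1.42, -0.18, 1.36, 2.1]
the job is handed in; nothing more can be done
```

The job is done and handed in at 20.5 s; `hand_in()` gives no verdict, so what follows is from my own checks.

I lifted the white jar out of the top tray and stood it on the board. I then gripped the tray's ear and tilted it about the far corner by about 15°, which raised the ear about 28 mm. Contact force showed the far corner was still seated during the tilt. After that I lifted the tray free, levelled it and carried it over the board.

**Last checks before handing in:**
- **Tray:** it hangs level in the gripper, its centre at about (0.527, -0.247) and its underside about 0.195 m above the bench. That centre matches the measured board centre to within a millimetre.
- **Jar:** it stands upright and released at about (0.519, -0.238), roughly 12 mm from the board centre.
- **Everything else:** the pictures show the lower trays and the bystanders where they started.

No check failed or disagreed. The tilt and height of the peel come from the arm's pose and the wrist force, not from a separate measurement of the tray.

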